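# Put the router-bit tray away in its case

### The arm

A 6-joint arm with a two-finger parallel gripper is mounted at the origin on the work surface. World frame = base frame: x ahead of the robot, y to its left, z up, the work surface at z = 0. Lengths are in m, angles in degrees, forces in N, time in s.
With the tool pointing down it reaches from about 0.4 to 0.825 m from the base axis. Payload 7 kg.
Tool frame: the origin (TCP) lies between the finger pads; the fingertips stand ctrl.nose_length ahead of it and the grasp point (between the pads) lies 2 mm behind it (ctrl.nose_length is the distance from the TCP to the fingertips, in m); z points along the fingers, y is the line along which they close (so a half turn about z gives the same grasp; the last joint's range is limited). The gripper opens to 88 mm and grips with 3 to 60 N. Pads are 19 mm wide; open, the fingers measure 130 mm over their backs; the gripper's body (78 mm by 193 mm) begins 47 mm behind the grasp point.
Start: joints at [-54.081, 20.546, 0.682, 0, -70.136, -16.507], TCP at [0.224, -0.637, 0.244] pointing down, gripper open.
Joint ranges: [-176.03, 176.03], [-82.01, 121.73], [-58.28, 71.71], [-173.87, 95.51], [-174.79, -0.11], [-173.66, 173.66]. Speed limits (degrees/s): [136.94, 136.94, 172.46, 180, 180, 180].

### API

Orientations are given as [roll, pitch, yaw] about the fixed x, y, z axes, in that order (R = Rz(yaw) Ry(pitch) Rx(roll)).
In Python, from plant import ctrl gives the robot as it stands.
- The arm moves only by the tool apply_moves, never from a script. Its argument "commands" is a list of rows, each a list of 3 entries, a list of its own where there are three numbers: the shift along the world's x, y, z in cm, then the turn about the world's z in rad, then the closure, from 0 (fully open) to 1 (shut). In form: [[[x, y, z], turn, jaw], ...]. A call has 1 to 20 rows; each row is the pose to reach, as a shift and turn from the pose commanded when the call began; what a row does not reach only later rows make up. A row lasts 1/12 s, in which the tool goes at most 41.7 mm and 7.16 degrees, less where a joint would pass 70% of its speed; a pose out of reach is approached as far as the arm can. A call with a gripper value outside its range is refused whole. The fingers move at their own pace and stop on an object; the grip force is fixed at half the most. Time passes only in rows, so rows that repeat a pose let the fingers close. It gives the time, the measured TCP pose, the force, the opening and the grip force at its end, in the units of the state.
- ctrl.get_obs(): the state, without advancing time (a new reading comes with each control period).
- ctrl.snapshot(name): name is "scene" or "top" or "wrist"; returns a dict with "img" (420x560x3 uint8, red, green, blue), "fx", "fy", "cx", "cy" (pixels), "T" (4x4, takes a point from camera to world coordinates). Camera axes: x right, y up, looking along -z (the intrinsics and any distortion apply to the point x, -y, -z); pixel columns grow to the right and rows downward; lengths in m; the calibration is good to about 2 mm. The wrist camera is an equidistant fisheye: a pixel r from the principal point sees the ray r / f radians off the axis. A picture is of the moment at which its call begins. There is no depth.
- ctrl.close_job(): hands the job in; it is judged then, once.
Trained networks look in a picture, given as the dict that the camera call returned (one of the last four; its "shot" number tells which), for a name from the list of things; names that differ only in an ending like _2 or _b are one class to them, and where a whole thing is asked for, a point or a joint stands for the part that bears it (a point fixed in the world has none). Each returns a list of dicts, best first, with "score" (0 to 1); they miss things now and then, are a little off and sometimes report something else, mostly with a low value. They report only what shows in the picture. A call takes as long as a camera call. They do not tell look-alikes from the thing itself.
- ctrl.search_frame(picture, target): "at" ([column, row] in pixels, amid what is visible of it).
- ctrl.spot_point(picture, target): "at" ([column, row] in pixels: a listed point, or the origin of a listed thing).
The state is a dict: "clock": time; "joint_pos": joint angles; "qvel": joint speeds; "tau": joint torques, N m; "tool_pos": TCP position; "orientation": TCP orientation; "force": force on the tool from outside, world axes, zero at the start; "moment": the same for the moment, N m; "opening": finger opening in m; "gripper_force": force on a finger pad.
Only numpy, scipy, OpenCV 4.12 (cv2) and the standard library are available. Lean on these libraries where they do the work, as an engineer would, in place of code of your own. Each camera call takes 0.05 s, during which the arm holds its last target. There are 200 camera calls.

### The job

Stand the spare collet that was left out on the table upright, nut down, in the empty compartment of the bit tray, then carry the tray level by its handle and slide it gently into the grooves of its case until it is fully home, with the bits and collets still in their places. Leave the other things on the table where they are, and let go of everything.

Things in the scene. Friction and masses are not known exactly. Their poses are not given: they have to be found in the camera images.
- collet_mid (a point): spare collet left out on the table: a steel collet in its nut, standing on the nut, 46 mm high; nut 34 mm across and 18 mm high, above it a round body 25 mm across tapering to 23 mm at the top. This point: on its axis, half-way up (23 mm above its underside); z up
- tray_cell (a point): floor centre of the empty compartment of the tray (nearest the bar pull), 9 mm above the tray's underside. Inside 55 (x) x 47 mm, walls 10 mm high; axes as tray_rail. The handle rail is to its -y (its near face 49 mm away, spanning 55 to 77 mm above this floor); the front board, 22 mm above this floor, is 34 mm to its -x; the next collet stands 60 mm to its +x
- tray_rail (a point): centre of the tray's wooden handle rail, 75 mm above the tray's underside. The rail runs along x: 130 mm long, 18 mm thick (y), 22 mm high, on posts at x = -52 and +52 mm; the loaded tray balances about 12 mm to its -x. x is the way the tray goes into the case, z up
- tray: plywood bit tray, about 0.7 kg loaded, on the table before the case; origin: centre of its underside; +x goes in first. Base 220 (x) x 190 (y) x 9 mm, leading corners clipped 12 to 15 mm, long edges bare for 10 mm to run in grooves. Front board at x = -110 mm; bits (up to 75 mm above the underside) in a block on the -y side, three collet compartments on the +y side
- tray_pull (a point): middle of the steel bar pull at the tray's near end: round bar along y, 90 mm long, 35 mm out from the front board, 21 mm above the tray's underside; axes as tray_rail
- bay (a point): where tray's origin is when home: groove floor, middle of the bay, 70 mm above the table; x into the case, z up. Open front at x = -110, back stop at +110 mm. The two grooves are 13 mm high, 10 mm deep, 195 mm apart bottom to bottom (walls 175 mm apart), lips bevelled 4 mm at the front. The roof (underside 100, top 105 mm above this point) begins at x = -30
- case: plywood case, fixed: 232 mm deep, 211 wide, 175 high, clear roof, sides raked down towards the front, closed drawer under the bay; axes as bay, origin below it on the table. The rail goes in under the roof, a hand on it cannot: let the tray go part-way in, where the grooves carry it, and push it on by the bar pull, which at home stands 35 mm out of the front. Sliding takes 3 to 12 N
- collet_b_mid (a point): a smaller collet (41 mm high, nut 31 mm across) already in the middle compartment; point on its axis, half-way up; z up
- collet_c_mid (a point): a still smaller collet (37 mm high, nut 27 mm across) already in the compartment nearest the tray's +x end; point on its axis, half-way up; z up
- bit_a: router bit (straight, head 19 mm across) standing loose in a hole of the tray's block, shank 12.6 mm, 22 mm deep in the hole; origin at the foot of the shank; z up
- bit_b: router bit (round-over with bearing, head 32 mm across) standing loose in a hole of the tray's block, shank 12.6 mm, 22 mm deep in the hole; origin at the foot of the shank; z up
- bit_c: router bit (dovetail, head 28 mm across) standing loose in a hole of the tray's block, shank 12.6 mm, 22 mm deep in the hole; origin at the foot of the shank; z up
- ring: router-table insert ring, black, 98 mm across, 40 mm bore, 6 mm thick, lying flat; origin at the centre of its underside. A bystander: leave it
- ratchet: small steel ratchet wrench lying on the table, head 36 mm across and 29 mm high, handle 125 mm long towards its +x; origin under the head. A bystander: leave it
Mind the look-alikes: they are no part of the job. Leave any red look-alike of the part that bears collet_mid alone.

How it is judged:
By the outcome, as a careful person would: the job done as asked, in the order asked, and still so for the second after the job is handed in, with the robot touching nothing.
It also fails if it takes over 69 s, if anything falls off the work surface, if the arm or the gripper's body presses on something with over 40 N, if the wrist force passes 120 N, or if a joint passes its speed limit or range.

## Working session

There is one attempt and no reset: what is moved stays moved. The work goes in short steps, Python scripts to look and compute and a tool call to move; the robot and the scene stay as the last step left them, time stands still between calls to the robot, and variables do not carry over. Pictures are saved under pics/ and viewed, at most 10 in all, crops included, and the job is handed in when it is done.

Besides the shell and the picture viewer there is one more tool, called after "Request:" in YAML: its name, and indented under it one key for each argument. apply_moves: Moves the arm, as the interface text tells. Its arguments: {"type":"object","properties":{"commands":{"type":"array"}},"required":["commands"]}

```bash
mkdir -p pics; ls; cat > h.py <<'E'
import numpy as np, cv2
from plant import ctrl
def ray(s,p):
    T=np.array(s["T"]);x=(p[0]-s["cx"])/s["fx"];y=(p[1]-s["cy"])/s["fy"]
    if s.get("fish"):
        r=np.hypot(x,y);k=np.sin(r)/max(r,1e-9);d=np.array([x*k,-y*k,-np.cos(r)])
    else: d=np.array([x,-y,-1.])
    return T[:3,3],T[:3,:3]@d
def onz(s,p,z):
    o,d=ray(s,p);return o+d*(z-o[2])/d[2]
def proj(s,P):
    T=np.array(s["T"]);c=T[:3,:3].T@(np.array(P)-T[:3,3]);x,y,z=c[0],-c[1],-c[2]
    if s.get("fish"):
        r=np.hypot(x,y);k=np.arctan2(r,z)/max(r,1e-9);x,y=x*k,y*k
    else: x,y=x/z,y/z
    return [round(s["cx"]+s["fx"]*x,1),round(s["cy"]+s["fy"]*y,1)]
def tri(L):
    A=np.zeros((3,3));b=np.zeros(3)
    for o,d in L:
        d=d/np.linalg.norm(d);M=np.eye(3)-np.outer(d,d);A+=M;b+=M@o
    return np.linalg.solve(A,b)
def snap(n):
    s=ctrl.snapshot(n);s["fish"]=n=="wrist";return s
def save(s,f):cv2.imwrite("pics/"+f,s["img"][:,:,::-1])
E
cat > a.py <<'E'
from h import *
np.set_printoptions(precision=4,suppress=True)
print(ctrl.nose_length,ctrl.get_obs())
S={n:snap(n) for n in("scene","top")}
for n,s in S.items(): print(n,s.keys(),s["fx"],s["cx"],s["cy"],np.array(s["T"]))
cv2.imwrite("pics/a.png",cv2.resize(np.vstack([S["scene"]["img"],S["top"]["img"]])[:,:,::-1],None,fx=.714,fy=.714))
save(S["scene"],"scene.png");save(S["top"],"top.png")
H=dict(collet_mid=.023,tray_cell=.009,tray_rail=.075,tray_pull=.021,tray=0,bay=.07,case=0,ring=0,ratchet=0,collet_b_mid=.0295,collet_c_mid=.0275)
for t,z in H.items():
    L={}
    for n,s in S.items():
        for d in ctrl.spot_point(s,t)[:4]:
            if d["score"]>.15: print(t,n,np.round(d["at"],1),round(d["score"],2),onz(s,d["at"],z)); L.setdefault(n,ray(s,d["at"]))
    if len(L)==2: print("   tri",tri(L.values()))
E
python3 a.py
```

```text
pics
0.017 {'clock': 0.0, 'joint_pos': array([-54.0795,  20.5935,   0.632 ,  -0.0192, -70.1368, -16.5078]), 'qvel': array([ 0.0751, -0.001 ,  0.0386,  0.0427,  0.0657, -0.0709]), 'tau': array([ -0.    , -58.2718,  29.3068,   6.9976,   0.0068,  -0.0002]), 'tool_pos': array([ 0.2242, -0.6362,  0.2426]), 'orientation': array([ 179.9007,   -0.0106, -160.5938]), 'force': array([-0.299 , -0.4745, -0.0059]), 'moment': array([0.0124, 0.009 , 0.0218]), 'gripper_force': 0.0, 'opening': 0.08754276680146265}
scene dict_keys(['img', 'fx', 'fy', 'cx', 'cy', 'T', 'shot', 'fish']) 466.6414421382695 274.1375214178826 208.65564778936408 [[-0.5561 -0.4582  0.6934  1.2704]
 [ 0.8307 -0.3314  0.4473  0.4298]
 [ 0.0249  0.8248  0.5649  0.7054]
 [ 0.      0.      0.      1.    ]]
top dict_keys(['img', 'fx', 'fy', 'cx', 'cy', 'T', 'shot', 'fish']) 514.8100286896707 273.1043937568294 210.84145850602752 [[-0.0112  0.9928 -0.1194  0.3804]
 [-0.9998 -0.0131 -0.0151 -0.0573]
 [-0.0165  0.1192  0.9927  1.2274]
 [ 0.      0.      0.      1.    ]]
collet_mid scene [362.4 218.2] 0.78 [0.3372 0.0948 0.023 ]
collet_mi
[... 1335 characters left out ...]
3059  0.    ]
   tri [ 0.4874  0.2569 -0.0088]
ring scene [259.6 289.5] 0.75 [0.6764 0.016  0.    ]
ring top [249.9 153.6] 0.76 [0.6692 0.0162 0.    ]
   tri [ 0.6714  0.0149 -0.0049]
ratchet scene [308.7 271.3] 0.62 [0.5658 0.0726 0.    ]
ratchet scene [206.5 179.8] 0.33 [ 0.3966 -0.3719  0.    ]
ratchet top [228.4 193.6] 0.81 [0.5714 0.0688 0.    ]
   tri [0.5696 0.0712 0.0024]
collet_b_mid scene [207.2 182.4] 0.49 [ 0.4426 -0.3276  0.0295]
collet_b_mid top [398.8 249. ] 0.63 [ 0.4317 -0.329   0.0295]
   tri [ 0.4335 -0.3327  0.0227]
collet_c_mid scene [229.7 182.3] 0.41 [ 0.403  -0.2798  0.0275]
collet_c_mid top [374.9 256.8] 0.63 [ 0.4145 -0.2736  0.0275]
   tri [ 0.4139 -0.2716  0.0359]
```

View pics/scene.png

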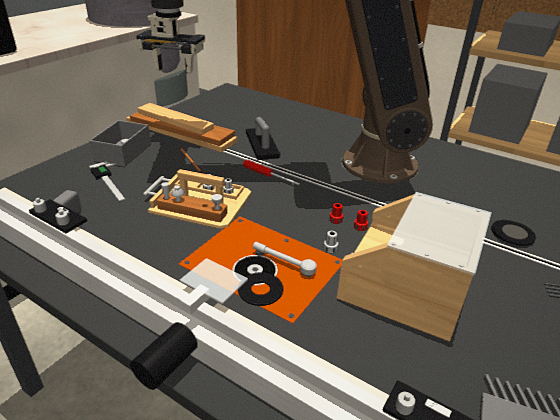

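View pics/top.png

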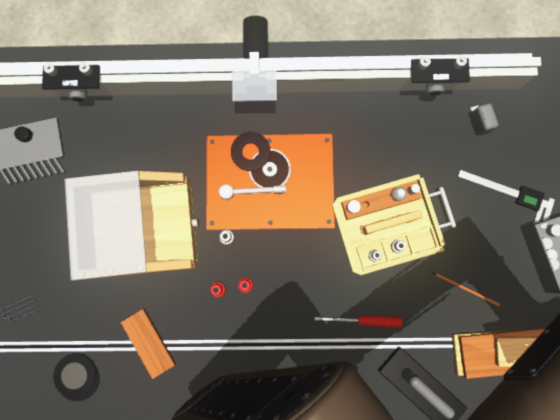

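```bash
python3 -c "
import cv2
a=cv2.imread('pics/scene.png')[180:280,290:400];b=cv2.imread('pics/top.png')[215:315,190:300]
cv2.imwrite('pics/crop.png',cv2.resize(cv2.hconcat([a,b]),None,fx=3.5,fy=3.5,interpolation=2))"
```

```text
(no output)
```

View pics/crop.png

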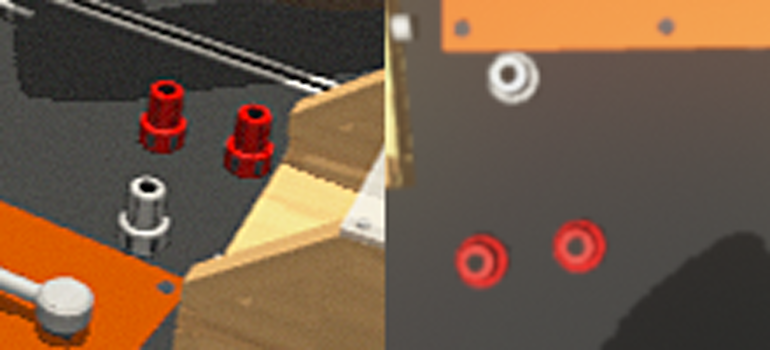

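The steel collet is the target: scene (333,241), top (227,237). The candidates are that one and the two red look-alikes at scene (362,218) and (335,211), top (220,288) and (243,288). The crop confirms it is steel, standing nut-down beside the orange mat. The tray is at top (390,225), with its pull on the right. The case front faces the tray.

Next I move over the tray to look closer.

Request:
apply_moves:
  commands:
    - [[1,1.5,1],0.05,0]
    - [[4,5,3],0.15,0]
    - [[7,9,5],0.27,0]
    - [[10,13,7],0.39,0]
    - [[13,17,8],0.51,0]
    - [[16,20,8],0.63,0]
    - [[19,24,8],0.75,0]
    - [[22,28,8],0.87,0]
    - [[24,31,8],1.0,0]
    - [[25.5,32.5,8],1.1,0]
    - [[26,33,8],1.2,0]
    - [[26,33,8],1.3,0]
    - [[26,33,8],1.4,0]
    - [[26,33,8],1.47,0]
    - [[26,33,8],1.484,0]
    - [[26,33,8],1.484,0]
    - [[26,33,8],1.484,0]

```text
clock: 2.62
tool_pos: [0.4842, -0.3067, 0.3236]
orientation: [-180.0, -0.0, -75.7]
force: [-0.2, 0.4, -0.8]
opening: 0.088
gripper_force: 0.0
```

```bash
cat > b.py <<'E'
from h import *
import sys
np.set_printoptions(precision=4,suppress=True)
o=ctrl.get_obs();print(o["clock"],o["tool_pos"],o["orientation"],o["joint_pos"])
names=sys.argv[2].split(",");S={n:snap(n) for n in sys.argv[3].split(",")}
save(list(S.values())[0],sys.argv[1])
H=dict(collet_mid=.023,tray_cell=.009,tray_rail=.075,tray_pull=.021,tray=0,bay=.07,case=0,ring=0,ratchet=0,collet_b_mid=.0295,collet_c_mid=.0275,bit_a=.02,bit_b=.02,bit_c=.02)
for t in names:
    for n,s in S.items():
        for d in ctrl.spot_point(s,t)[:4]:
            if d["score"]>.2: print(t,n,np.round(d["at"],1),round(d["score"],2),onz(s,d["at"],H[t]))
E
python3 b.py w1.png collet_mid,tray_cell,tray_rail,tray_pull,tray,bay,case,collet_b_mid,collet_c_mid,bit_a,bit_b,bit_c wrist; python3 -c "
from h import *
s=snap('wrist');print(np.array(s['T']),s['fx'],s['cx'],s['cy'])"
```

```text
2.6167 [ 0.4842 -0.3067  0.3236] [-179.9956   -0.0031  -75.7088] [-12.8041   8.5558  -5.0477   0.0008 -76.3913  27.0951]
tray_cell wrist [319.9 120.3] 0.65 [ 0.4585 -0.3855  0.009 ]
tray_rail wrist [282.  173.7] 0.55 [ 0.4927 -0.3103  0.075 ]
tray_pull wrist [282.8  64.3] 0.62 [ 0.5271 -0.4472  0.021 ]
tray wrist [281.  168.3] 0.72 [ 0.494  -0.3046  0.    ]
collet_b_mid wrist [325.5 164. ] 0.96 [ 0.4378 -0.3301  0.0295]
collet_c_mid wrist [324.8 205.3] 0.81 [ 0.4225 -0.2735  0.0275]
bit_a wrist [243.2 219.5] 0.75 [ 0.5294 -0.2223  0.02  ]
bit_a wrist [241.2 121.3] 0.5 [ 0.5628 -0.358   0.02  ]
bit_b wrist [243.2 219.5] 0.75 [ 0.5294 -0.2223  0.02  ]
bit_b wrist [241.2 121.3] 0.5 [ 0.5628 -0.358   0.02  ]
bit_c wrist [243.2 219.5] 0.75 [ 0.5294 -0.2223  0.02  ]
bit_c wrist [241.2 121.3] 0.5 [ 0.5628 -0.358   0.02  ]
[[-9.68478373e-01  2.39497468e-01  6.84879787e-02  5.03731885e-01]
 [-2.49097422e-01 -9.31526390e-01 -2.64969920e-01 -3.77289225e-01]
 [ 3.38734708e-04 -2.73677816e-01  9.61821365e-01  4.64231022e-01]
 [ 0.00000000e+00  0.00000000e+00  0.00000000e+00  1.00000000e+00]] 325.19226210127806 287.1897912179224 207.78606094742022
```

View pics/w1.png

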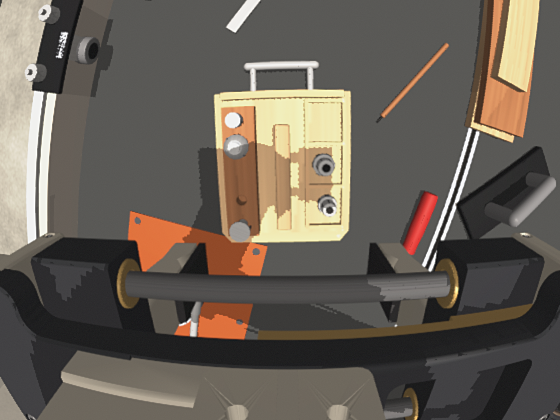

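The picture shows the tray nearly aligned with the gripper. The pull is at (282,66), the rail at (282,175), the empty cell at (321,120), the collets at (324,165) and (327,206), and the bits at (233,119), (236,146) and (240,231). I'll fit the tray pose by overlaying the model.

```bash
cat > ov.py <<'E'
from h import *
from scipy.optimize import least_squares
s=snap('wrist')
# clicked from wrist picture: pull bar ends (axis), tray net points
obs=[((-.145,.045,.021),(318,65)),((-.145,-.045,.021),(246,66.5))]
nets=dict(tray_pull=(-.145,0,.021),tray=(0,0,0))
S={'wrist':s,'top':snap('top'),'scene':snap('scene')}
pts=[(s,p,q) for p,q in obs]
for n,c in S.items():
    for t,p in nets.items():
        d=ctrl.spot_point(c,t)
        if not d: continue
        d=min(d,key=lambda e:np.linalg.norm(np.array(e['at'])-proj(c,np.array([.487,-.304,0])+[-p[0]*.25,p[0]*.97,p[2]])))
        pts.append((c,p,d['at']))
def W(v,p):
    c,n=np.cos(v[2]),np.sin(v[2]);return [v[0]+c*p[0]-n*p[1],v[1]+n*p[0]+c*p[1],p[2]]
f=lambda v:np.concatenate([np.array(proj(c,W(v,p)))-q for c,p,q in pts])
r=least_squares(f,[.487,-.304,1.82],loss='soft_l1',diff_step=1e-3);v=r.x
print(v[:2],np.degrees(v[2]),f(v).round(1))
Z=4;x0,y0=205,50
im=cv2.resize(s['img'][y0:y0+200,x0:x0+160,::-1],None,fx=3,fy=3,interpolation=2);Z=3
def ln(P,col):
    q=[((np.array(proj(s,W(v,p)))+.5-[x0,y0])*Z).astype(int) for p in P];cv2.polylines(im,[np.array(q)],False,col,1)
h=.009
ln([(-.11,-.095,h),(.097,-.095,h),(.11,-.081,h),(.11,.081,h),(.097,.095,h),(-.11,.095,h)],(255,0,0))
ln([(-.145,-.045,.021),(-.145,.045,.021)],(0,0,255))
ln([(-.11,-.095,.031),(-.11,.095,.031)],(0,160,0))
ln([(-.065,-.009,.086),(.065,-.009,.086),(.065,.009,.086),(-.065,.009,.086),(-.065,-.009,.086)],(255,0,255))
cv2.imwrite('pics/ov.png',im)
E
python3 ov.py
```

```text
[ 0.48794158 -0.30609486] 106.36094152766294 [-2.8 -0.5  2.1  0.5 -0.2 -0.7  3.3  0.8  0.  -1.   1.3  0.9 -0.3 -0.1]
```

View pics/ov.png

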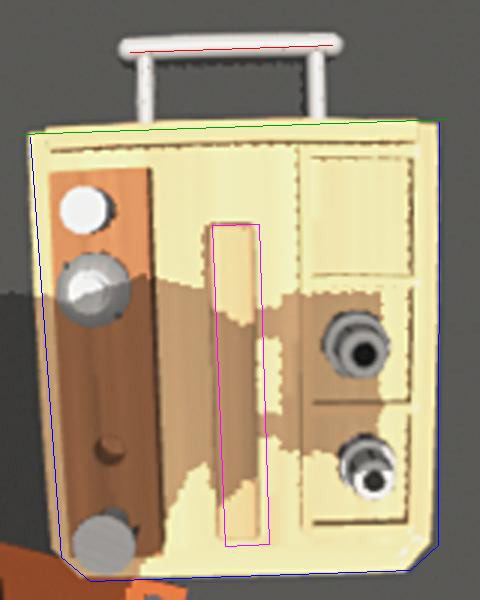

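```bash
sed -i "s/^for n,c in S.items():/for n,c in []:/; s/^obs=.*/C=[((-.11,-.095,.031),28,132),((-.11,.095,.031),439,121),((-.145,-.048,.021),120,47),((-.145,.048,.021),342,44),((.11,.081,.009),410,571),((.11,-.081,.009),90,580),((-.065,0,.086),233,223),((.065,0,.086),239,540)]\nobs=[(p,(a\/3+204.7,b\/3+49.7)) for p,a,b in C]/" ov.py
sed -i "s/^def W(v,p):/def W(v,p):\n    if p[2]==.086 or (len(p)==4): p=(p[0],p[1]+v[3],p[2])/; s/1.82\]/1.82,0]/" ov.py
cat >> ov.py <<'E'
print('rail off',v[3])
for n,p in dict(cell=(-.07,v[3]+.058,.009),rail=(0,v[3],.075),pull=(-.145,0,.021),bal=(-.012,v[3],.075)).items(): print(n,W(v[:3],p) if 1 else 0)
th=v[2]
for n,q,z in [('cell walls L',(311,157),.019),('cell wall R',(409,157),.019),('cell BL',(311,273),.019),('cell BR',(409,273),.019),('bit1',(84,209),.075),('bit2',(93,290),.075),('bit3',(104,545),.07)]:
    P=onz(s,(q[0]/3+204.7,q[1]/3+49.7),z)[:2]-v[:2];print(n,np.round([np.cos(th)*P[0]+np.sin(th)*P[1],-np.sin(th)*P[0]+np.cos(th)*P[1]],4))
E
python3 ov.py; python3 b.py /dev/null collet_mid,tray_cell,tray_rail,tray_pull,tray,bay,case,collet_b_mid top,scene|grep -E "bay|case"
```

```text
[ 0.48897253 -0.3064563 ] 106.01835948107369 [-3.  -0.2  2.9 -0.9  1.2  1.1 -1.3 -0.2 -1.1 -0.2 -1.  -0.5  0.2 -0.1
  1.4  1.1]
rail off 0.0
cell [np.float64(0.4525406487988335), np.float64(-0.38974326060427444), 0.009]
rail [np.float64(0.48897252620248804), np.float64(-0.3064562969854398), 0.075]
pull [np.float64(0.5289846036936915), np.float64(-0.44582642884602863), 0.021]
bal [np.float64(0.4922838705465876), np.float64(-0.3179903768635575), 0.075]
cell walls L [-0.0929  0.0346]
cell wall R [-0.0928  0.0793]
cell BL [-0.0399  0.0335]
cell BR [-0.0393  0.0787]
bit1 [-0.0729 -0.0595]
bit2 [-0.04   -0.0574]
bit3 [ 0.0701 -0.0606]Traceback (most recent call last):
  File "b.py", line 6, in <module>
    save(list(S.values())[0],sys.argv[1])
    ~~~~^^^^^^^^^^^^^^^^^^^^^^^^^^^^^^^^^
  File "h.py", line 24, in save
    def save(s,f):cv2.imwrite("pics/"+f,s["img"][:,:,::-1])
                  ~~~~~~~~~~~^^^^^^^^^^^^^^^^^^^^^^^^^^^^^^
cv2.error: OpenCV(4.12.0) /io/opencv/modules/imgcodecs/src/loadsave.cpp:1051: error: (-2:Unspecified error) could not find a writer for the specified extension in function 'imwrite_'
```

Request:
apply_moves:
  commands:
    - [[0,1,0],0,0]
    - [[0,4,0],0,0]
    - [[0,8,0],0,0]
    - [[-1,12,0],0,0]
    - [[-1,16,0],0,0]
    - [[-1,20,0],0,0]
    - [[-1,24,0],0,0]
    - [[-2,28,-2],0,0]
    - [[-2,32,-4],0,0]
    - [[-2,36,-6],0,0]
    - [[-2,39,-8],0,0]
    - [[-2,41,-10],0,0]
    - [[-2,42,-12],0,0]
    - [[-2,42,-12],0,0.2]
    - [[-2,42,-12],0,0.2]

```text
clock: 5.27
tool_pos: [0.4636, 0.1137, 0.2031]
orientation: [179.9, -0.1, -75.5]
force: [0.6, -0.6, 1.3]
opening: 0.0792
gripper_force: 0.0
```

```bash
python3 b.py w2.png collet_mid,case,bay wrist,top,scene; python3 - <<'E'
from h import *
s=snap('wrist')
for d in ctrl.search_frame(s,'collet_mid'):print(d)
E
```

```text
5.2667 [0.4636 0.1137 0.2031] [179.883   -0.0591 -75.4562] [ 37.4767   3.6548 -26.8172   0.0102 -59.6588 -22.9382]
collet_mid wrist [295.5 153.2] 0.78 [0.466  0.0748 0.023 ]
collet_mid wrist [401.5 203.1] 0.56 [0.3431 0.0955 0.023 ]
collet_mid top [223.6 235.8] 0.72 [0.4678 0.0778 0.023 ]
collet_mid top [217.6 288.3] 0.61 [0.3461 0.0917 0.023 ]
collet_mid top [244.6 287.5] 0.45 [0.3472 0.029  0.023 ]
collet_mid scene [332.7 240.8] 0.76 [0.4634 0.0766 0.023 ]
collet_mid scene [364.  214.6] 0.73 [0.3202 0.0913 0.023 ]
collet_mid scene [308.1 273.9] 0.62 [0.5967 0.0874 0.023 ]
collet_mid scene [334.1 214.3] 0.52 [0.3641 0.0282 0.023 ]
case wrist [238.4 298.3] 0.96 [0.4874 0.2652 0.    ]
case scene [401.9 286.4] 0.63 [0.4902 0.2629 0.    ]
bay wrist [227.1 330. ] 0.77 [0.4909 0.2629 0.07  ]
{'at': [406.9, 141.5], 'score': 0.92}
{'at': [400.9, 201.7], 'score': 0.83}
{'at': [295.9, 152.2], 'score': 0.8}
```

View pics/w2.png

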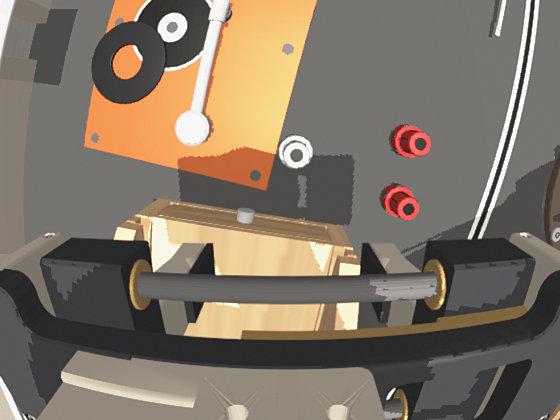

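Request:
apply_moves:
  commands:
    - [[0,-1,-1],0,0.4]
    - [[0.2,-3,-3],0,0.4]
    - [[0.2,-3.8,-6],0,0.4]
    - [[0.2,-3.8,-9],0,0.4]
    - [[0.2,-3.8,-11.5],0,0.4]
    - [[0.2,-3.8,-13.5],0,0.4]
    - [[0.2,-3.8,-15],0,0.4]
    - [[0.2,-3.8,-16],0,0.4]
    - [[0.2,-3.8,-16.4],0,0.4]
    - [[0.2,-3.8,-16.4],0,0.4]
    - [[0.2,-3.8,-16.4],0,0.8]
    - [[0.2,-3.8,-16.4],0,0.9]
    - [[0.2,-3.8,-16.4],0,1]
    - [[0.2,-3.8,-16.4],0,1]
    - [[0.2,-3.8,-16.4],0,1]
    - [[0.2,-3.8,-16.4],0,1]

```text
clock: 7.3
tool_pos: [0.4665, 0.0755, 0.04]
orientation: [-180.0, 0.0, -75.6]
force: [-1.6, 0.3, 5.0]
opening: 0.0242
gripper_force: 30.0
```

Request:
apply_moves:
  commands:
    - [[0,0,1],0,1]
    - [[0,0,4],0,1]
    - [[0,0,8],0,1]
    - [[0,-1,12],0,1]
    - [[0,-4,15],0,1]
    - [[0,-8,16],0,1]
    - [[0,-12,16],0.01,1]
    - [[0,-16,16],0.02,1]
    - [[0,-20,16],0.026,1]
    - [[0,-24,16],0.026,1]
    - [[0,-28,16],0.026,1]
    - [[-0.5,-32,16],0.026,1]
    - [[-1,-36,16],0.026,1]
    - [[-1.1,-40,16],0.026,1]
    - [[-1.1,-43,15],0.026,1]
    - [[-1.1,-45.3,13],0.026,1]
    - [[-1.1,-46.1,11],0.026,1]
    - [[-1.1,-46.1,10],0.026,1]
    - [[-1.1,-46.1,10],0.026,1]

```text
clock: 8.88
tool_pos: [0.4533, -0.385, 0.1365]
orientation: [179.8, 0.2, -74.2]
force: [-0.9, -0.1, -1.1]
opening: 0.0236
gripper_force: 30.0
```

```bash
python3 b.py w3.png collet_mid,tray_cell,tray_rail,tray_pull,tray,collet_b_mid wrist,top,scene; python3 - <<'E'
from h import *
w=cv2.imread('pics/w3.png');s=snap('scene');t=snap('top')
a=w[40:340,130:430];b=cv2.resize(s['img'][130:250,130:250,::-1],(300,300),interpolation=2)
cv2.imwrite('pics/c3.png',cv2.hconcat([a,b]))
E
```

```text
8.8833 [ 0.4533 -0.385   0.1365] [179.7763   0.2271 -74.1788] [-21.5606  18.39   -17.5396  -0.0549 -54.3861  37.4143]
collet_mid wrist [286.6 255.4] 0.94 [ 0.4431 -0.3445  0.023 ]
collet_mid top [243.8 288. ] 0.56 [0.3461 0.0309 0.023 ]
collet_mid top [436.4 237.6] 0.52 [ 0.4575 -0.4188  0.023 ]
collet_mid top [217.9 285.7] 0.44 [0.352 0.091 0.023]
collet_mid scene [362.1 217.2] 0.81 [0.3336 0.0923 0.023 ]
collet_mid scene [332.4 214.5] 0.76 [0.3675 0.025  0.023 ]
collet_mid scene [184.4 149. ] 0.69 [ 0.3223 -0.5247  0.023 ]
tray_cell wrist [287.4 202.9] 0.77 [ 0.454  -0.3857  0.009 ]
tray_cell top [420.4 239.6] 0.85 [ 0.4541 -0.3853  0.009 ]
tray_cell scene [189.1 185. ] 0.85 [ 0.4584 -0.3825  0.009 ]
tray_cell scene [166.  203.3] 0.3 [ 0.5634 -0.3688  0.009 ]
tray_rail top [152.1 227.4] 0.74 [0.485  0.2334 0.075 ]
tray_rail scene [200.8 179.5] 0.71 [ 0.4971 -0.2996  0.075 ]
tray_pull wrist [156.6 194.8] 0.67 [ 0.5645 -0.3657  0.021 ]
tray_pull wrist [215.4 112.2] 0.6 [ 0.5297 -0.4448  0.021 ]
tray_pull scene [151.8 182.3] 0.64 [ 0.5226 -0.4618  0.021 ]
tray top [141.  227.9] 0.47 [0.4909 0.2791 0.    ]
tray scene [204.8 200. ] 0.91 [ 0.481  -0.3056  0.    ]
tray scene [306.7 272.6] 0.54 [0.5721 0.0711 0.    ]
collet_b_mid top [139.8 227.6] 0.7 [0.489  0.2739 0.0295]
collet_b_mid scene [257.4 291.6] 0.66 [0.7088 0.0331 0.0295]
collet_b_mid scene [210.  181.7] 0.53 [ 0.4352 -0.3238  0.0295]
```

View pics/c3.png

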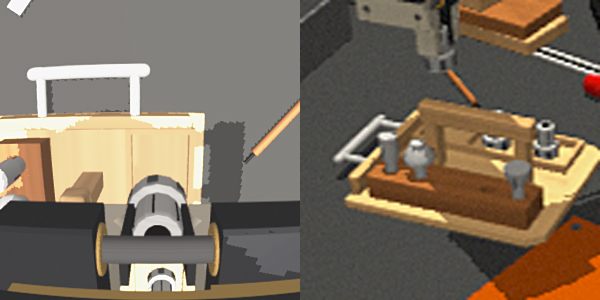

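```bash
python3 - <<'E'
from h import *
s=snap('wrist');o=ctrl.get_obs();print(o['tool_pos'],o['orientation'])
p=o['tool_pos']
print(onz(s,(286.6,255.4),p[2]-.017), proj(s,p+[0,0,-.04]),proj(s,p+[0,0,-.017]),proj(s,p))
im=s['img'][200:320,220:360,::-1].copy()
c,n=np.cos(np.radians(106)),np.sin(np.radians(106))
for dz,r,col in((-.040,.017,(0,0,255)),(-.022,.017,(255,0,0))):
    for a in np.linspace(0,2*np.pi,60):
        q=proj(s,p+[r*np.cos(a),r*np.sin(a),dz]);cv2.circle(im,(int(q[0]-220),int(q[1]-200)),0,col,-1)
cv2.imwrite('pics/c4.png',cv2.resize(im,None,fx=4,fy=4,interpolation=0))
E
```

```text
[ 0.4552682  -0.38564484  0.1395243 ] [ 1.79994160e+02  2.53347219e-03 -7.40758118e+01]
[ 0.45731606 -0.38735839  0.1225243 ] [np.float64(289.2), np.float64(243.0)] [np.float64(289.4), np.float64(259.2)] [np.float64(289.7), np.float64(273.9)]
```

View pics/c4.png

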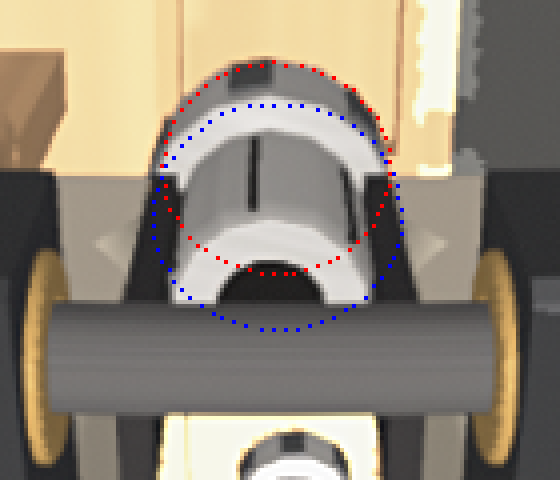

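The collet hangs upright and centred in the hand, and the cell lies directly below. Lowering it now.

Request:
apply_moves:
  commands:
    - [[-0.1,0,-1],0,1]
    - [[-0.1,0,-3],0,1]
    - [[-0.1,0,-5],0,1]
    - [[-0.1,0,-6.5],0,1]
    - [[-0.1,0,-7.5],0,1]
    - [[-0.1,0,-8.2],0,1]
    - [[-0.1,0,-8.7],0,1]
    - [[-0.1,0,-9.0],0,1]
    - [[-0.1,0,-9.0],0,1]
    - [[-0.1,0,-9.0],0,1]

```text
clock: 10.92
tool_pos: [0.4547, -0.3858, 0.0501]
orientation: [-180.0, -0.0, -74.1]
force: [-0.1, 0.1, -0.4]
opening: 0.0241
gripper_force: 30.0
```

Request:
apply_moves:
  commands:
    - [[0,0,-0.1],0,1]
    - [[0,0,-0.1],0,0.6]
    - [[0,0,-0.1],0,0.55]
    - [[0,0,-0.1],0,0.55]
    - [[0,0,-0.1],0,0.55]
    - [[0,0,-0.1],0,0.55]
    - [[0,0,1],0,0.55]
    - [[0,0,3],0,0.55]
    - [[0,0,6],0,0.55]
    - [[0,0,10],0,0.55]
    - [[0,0,13],0,0.55]
    - [[0.6,3,15],0,0.55]
    - [[1.5,6,15],0,0.55]
    - [[2.5,7.5,15],0,0.55]
    - [[2.5,7.5,15],0,0.55]

```text
clock: 12.17
tool_pos: [0.4808, -0.3085, 0.2015]
orientation: [-179.8, -0.1, -73.9]
force: [-0.2, 0.5, 0.6]
opening: 0.039
gripper_force: 0.0
```

```bash
python3 b.py w5.png collet_mid,tray_cell,tray_rail,tray_pull,tray,collet_b_mid,collet_c_mid wrist,top,scene|grep -v "0.0[0-9][0-9]* 0.0"; python3 - <<'E'
from h import *
s=snap('wrist');v=(.489,-.3065,np.radians(106))
def W(x,y,z):
    c,n=np.cos(v[2]),np.sin(v[2]);return [v[0]+c*x-n*y,v[1]+n*x+c*y,z]
im=cv2.resize(s['img'][:300,180:420,::-1],None,fx=2,fy=2,interpolation=2)
for P in ([(-.065,-.0105,.086),(.065,-.0105,.086),(.065,.0075,.086),(-.065,.0075,.086),(-.065,-.0105,.086)],[(-.11,-.095,.009),(.097,-.095,.009),(.11,-.081,.009),(.11,.081,.009),(.097,.095,.009),(-.11,.095,.009)],[(-.145,-.045,.021),(-.145,.045,.021)]):
    q=np.array([[(a-180)*2,b*2] for a,b in[proj(s,W(*p)) for p in P]]).astype(int);cv2.polylines(im,[q],False,(255,0,0),1)
cv2.imwrite('pics/c5.png',im)
E
```

```text
12.1667 [ 0.4808 -0.3085  0.2015] [-179.8473   -0.0717  -73.9411] [-13.072   12.5588 -16.2495  -0.0134 -61.0234  29.1375]
collet_mid wrist [333.4 121.8] 0.76 [ 0.4583 -0.3878  0.023 ]
collet_mid top [242.  290.1] 0.64 [0.3413 0.035  0.023 ]
collet_mid scene [188.8 175.4] 0.39 [ 0.4362 -0.4024  0.023 ]
tray_cell wrist [337.5 125.5] 0.9 [ 0.4512 -0.3858  0.009 ]
tray_cell top [422.5 238.4] 0.72 [ 0.4569 -0.3903  0.009 ]
tray_cell scene [189.8 185.8] 0.97 [ 0.4604 -0.378   0.009 ]
tray_rail wrist [274.6 203.8] 0.83 [ 0.4927 -0.306   0.075 ]
tray_rail top [418.2 238.6] 0.22 [ 0.4524 -0.3627  0.075 ]
tray_rail scene [198.3 177.4] 0.94 [ 0.4928 -0.3119  0.075 ]
tray_pull wrist [279.   44.8] 0.88 [ 0.5305 -0.4469  0.021 ]
tray_pull scene [150.4 184.2] 0.76 [ 0.5321 -0.4575  0.021 ]
tray wrist [279.8 183.6] 0.62 [ 0.4908 -0.3088  0.    ]
tray top [385.4 225.6] 0.91 [ 0.4891 -0.3061  0.    ]
collet_b_mid wrist [335.1 187.2] 0.64 [ 0.4383 -0.3267  0.0295]
collet_b_mid wrist [221.  152.9] 0.47 [ 0.5555 -0.3288  0.0295]
collet_b_mid top [401.4 245.8] 0.41 [ 0.4391 -0.3353  0.0295]
collet_b_mid scene [206.9 183.1] 0.63 [ 0.446  -0.3259  0.0295]
collet_b_mid scene [230.3 181.3] 0.59 [ 0.4003 -0.2797  0.0295]
collet_b_mid scene [213.9 216.2] 0.58 [ 0.5565 -0.2085  0.0295]
collet_c_mid wrist [338.9 240.5] 0.85 [ 0.4159 -0.2734  0.0275]
collet_c_mid top [374.8 256.1] 0.7 [ 0.4161 -0.2735  0.0275]
collet_c_mid scene [226.9 181.7] 0.49 [ 0.405  -0.2881  0.0275]
```

View pics/c5.png

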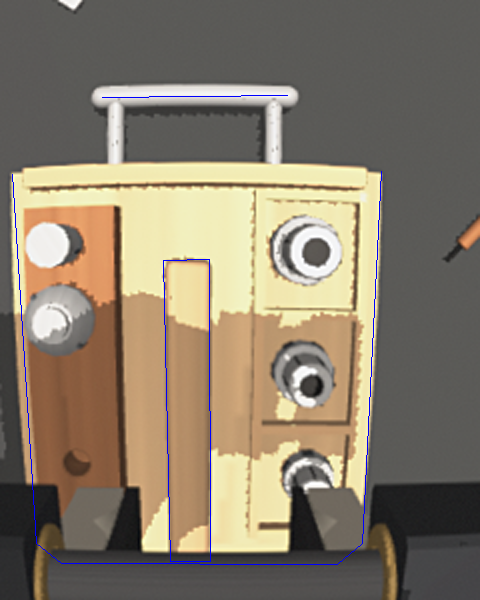

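The spare collet stands in its cell with the other parts undisturbed, and the rail matches the model. Next I grip the rail near the balance point.

Request:
apply_moves:
  commands:
    - [[0.8,-0.4,-1],-0.01,0.64]
    - [[1.5,-0.7,-3],-0.01,0.64]
    - [[1.5,-0.7,-5],-0.01,0.64]
    - [[1.5,-0.7,-7],-0.01,0.64]
    - [[1.5,-0.7,-8.5],-0.01,0.64]
    - [[1.5,-0.7,-9.7],-0.01,0.64]
    - [[1.5,-0.7,-10.8],-0.01,0.64]
    - [[1.5,-0.7,-11.7],-0.01,0.64]
    - [[1.5,-0.7,-12.2],-0.01,0.64]
    - [[1.5,-0.7,-12.4],-0.01,0.64]
    - [[1.5,-0.7,-12.4],-0.01,0.64]
    - [[1.5,-0.7,-12.4],-0.01,0.75]
    - [[1.5,-0.7,-12.4],-0.01,0.85]
    - [[1.5,-0.7,-12.4],-0.01,1]
    - [[1.5,-0.7,-12.4],-0.01,1]
    - [[1.5,-0.7,-12.4],-0.01,1]
    - [[1.5,-0.7,-12.4],-0.01,1]

```text
clock: 14.83
tool_pos: [0.4939, -0.3179, 0.0763]
orientation: [180.0, -0.0, -74.6]
force: [-5.0, 0.2, 5.4]
opening: 0.0182
gripper_force: 30.0
```

```bash
python3 - <<'E'
from h import *
s=snap('scene');t=snap('top');o=ctrl.get_obs();print(o['clock'],o['force'],o['tool_pos'],o['orientation'])
for c,n in((s,'scene'),(t,'top')):
  for k,z in(('case',0),('bay',.07)):
    for d in ctrl.spot_point(c,k)[:2]:print(n,k,d,onz(c,d['at'],z))
# case views
a=cv2.resize(s['img'][180:345,330:500,::-1],(412,400),interpolation=2);b=cv2.resize(t['img'][160:290,50:210,::-1],(388,315),interpolation=2)
b=cv2.copyMakeBorder(b,0,85,0,0,cv2.BORDER_CONSTANT)
cv2.imwrite('pics/case.png',cv2.hconcat([a,b]))
E
```

```text
14.9333 [-4.57119393 -0.8588969   5.45142047] [ 0.49389539 -0.31785165  0.07625024] [ 1.79980117e+02 -1.46892072e-02 -7.46391969e+01]
scene case {'at': [402.6, 283.8], 'score': 0.81} [0.48150372 0.26115108 0.        ]
top case {'at': [148.8, 229.3], 'score': 0.85} [0.48733134 0.26024319 0.        ]
top bay {'at': [139.7, 224.6], 'score': 0.61} [0.49218014 0.26303536 0.07      ]
```

View pics/case.png

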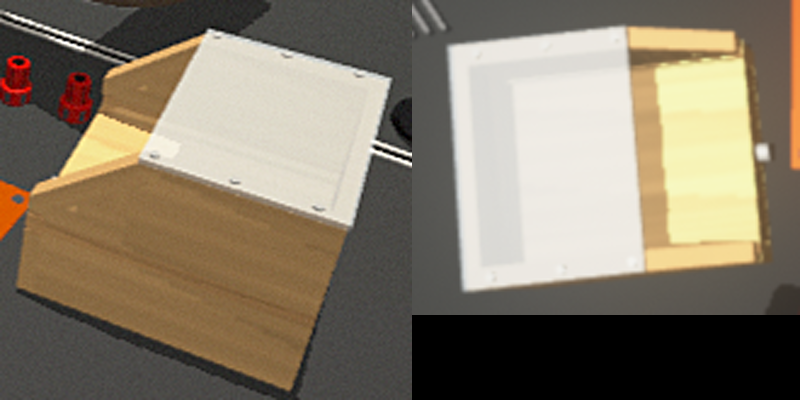

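```bash
cat > case.py <<'E'
from h import *
from scipy.optimize import least_squares
import cv2
s=snap('scene');t=snap('top')
sp=lambda a,b:(330+a/2.424-.3,180+b/2.424-.3)
tp=lambda a,b:(50+a/2.425-.3,160+b/2.423-.3)
y=.1055
O=[(s,(-.03,y,.175),sp(207,30)),(s,(-.03,-y,.175),sp(140,158)),(s,('b',y,.175),sp(391,78)),(s,('b',-y,.175),sp(350,227)),
(s,('f',-y,0),sp(18,290)),(s,('b',-y,0),sp(292,390)),
(t,(-.03,-y,.175),tp(215,26)),(t,(-.03,y,.175),tp(233,271)),(t,('b',-y,.175),tp(37,45)),(t,('b',y,.175),tp(52,291))]
def res(v,each=False):
    r=[]
    for c,p,q in O:
        px={'b':v[3],'f':v[3]-.232}.get(p[0],p[0]);C,S=np.cos(v[2]),np.sin(v[2])
        r.append((np.array(proj2(c,[v[0]+C*px-S*p[1],v[1]+S*px+C*p[1],p[2]]))-q))
    return np.concatenate(r)
def proj2(s,P):
    T=np.array(s["T"]);c=T[:3,:3].T@(np.array(P)-T[:3,3]);return s["cx"]-s["fx"]*c[0]/c[2],s["cy"]+s["fy"]*c[1]/c[2]
for sel in (range(10),range(6),range(6,10)):
    A=O;O=[A[i] for i in sel]
    r=least_squares(res,[.488,.26,1.62,.116],loss='soft_l1');print(r.x[:2].round(4),np.degrees(r.x[2]).round(2),r.x[3].round(4),r.fun.round(1));O=A
E
python3 case.py
```

```text
[0.4881 0.2604] 95.76 0.1236 [ 0.1 -0.7 -0.9 -0.1 -0.6 -0.1  0.3 -0.3 -0.3 -1.1 -0.2  0.8 -1.  -0.2
 -0.2 -0.2 -0.6  0.3 -0.3  0. ]
[0.4884 0.2615] 95.92 0.1229 [ 0.4 -0.5 -0.3  0.3 -0.6 -0.1  0.6 -0.2 -0.2 -0.8  0.1  0.9]
[0.4878 0.2592] 95.45 0.1238 [-0.1 -0.   0.2  0.1  0.1  0.1 -0.1 -0.1]
```

Request:
apply_moves:
  commands:
    - [[0,0,0.2],0,1]
    - [[0,0,0.7],0,1]
    - [[0,0,1.4],0,1]
    - [[0,0,2.4],0,1]
    - [[0,0,3.6],0,1]
    - [[0,0,4.8],0,1]
    - [[0,0,6],0,1]
    - [[0,0.2,7],0,1]
    - [[0.1,0.7,7.8],-0.01,1]
    - [[0.2,1.5,8.3],-0.02,1]
    - [[0.3,2.7,8.5],-0.03,1]
    - [[0.4,4.2,8.5],-0.04,1]
    - [[0.5,6,8.5],-0.05,1]
    - [[0.6,8,8.5],-0.06,1]
    - [[0.7,10,8.5],-0.07,1]
    - [[0.9,12,8.5],-0.08,1]
    - [[1.0,14,8.5],-0.09,1]
    - [[1.1,16,8.5],-0.1,1]
    - [[1.2,18,8.5],-0.11,1]
    - [[1.3,20,8.5],-0.12,1]

```text
clock: 16.9
tool_pos: [0.5069, -0.1159, 0.1605]
orientation: [180.0, 0.0, -81.6]
force: [-0.6, 0.4, -6.9]
opening: 0.0177
gripper_force: 30.0
```

Request:
apply_moves:
  commands:
    - [[0.1,2,0],-0.01,1]
    - [[0.3,4,0],-0.02,1]
    - [[0.4,6,0],-0.03,1]
    - [[0.5,7.8,0],-0.036,1]
    - [[0.6,9.4,0],-0.04,1]
    - [[0.7,10.8,0],-0.044,1]
    - [[0.8,11.8,0],-0.048,1]
    - [[0.8,12.5,-0.2],-0.048,1]
    - [[0.8,12.8,-0.6],-0.048,1]
    - [[0.8,12.8,-1.0],-0.048,1]
    - [[0.8,12.8,-1.3],-0.048,1]
    - [[0.8,12.8,-1.3],-0.048,1]
    - [[0.8,12.8,-1.3],-0.048,1]

```text
clock: 17.98
tool_pos: [0.515, 0.0097, 0.1471]
orientation: [179.9, -0.0, -84.3]
force: [0.3, -0.4, -7.5]
opening: 0.0181
gripper_force: 30.0
```

```bash
cat > e.py <<'E'
from h import *
from scipy.optimize import least_squares
np.set_printoptions(precision=4,suppress=True)
o=ctrl.get_obs();p=o['tool_pos'];print(o['clock'],p,o['orientation'],o['force'],o['moment'])
s=snap('top');save(s,'t6.png');w=snap('wrist');save(w,'w6.png');sc=snap('scene');save(sc,'s6.png')
B=np.array([.488,.2605]);a=np.radians(95.75);u=np.array([np.cos(a),np.sin(a)]);v=np.array([-u[1],u[0]])
loc=lambda P:np.round([(P[:2]-B)@u,(P[:2]-B)@v],4)
for t,z in dict(tray=.072,tray_pull=.093,tray_rail=.147,tray_cell=.081,collet_mid=.104,collet_b_mid=.1015,collet_c_mid=.0995,bay=.07).items():
    for n,c in(('top',s),('wrist',w),('scene',sc)):
        for d in ctrl.spot_point(c,t)[:2]:
            q=loc(onz(c,d['at'],z))
            if d['score']>.3: print(t,n,round(d['score'],2),q)
# lateral brightness profiles in top view
g=s['img'].astype(np.float32)
def prof(X,z,ys):
    out=[]
    for y in ys:
        P=B+u*X+v*y;q=proj(s,[P[0],P[1],z]);out.append(cv2.getRectSubPix(g,(1,1),(float(q[0]),float(q[1])))[0,0])
    return np.array(out)
ys=np.arange(-.125,.1251,.001)
for nm,X,z in[('tray',-.21,.081),('tray',-.235,.081),('tray',-.26,.081),('tray',-.285,.081)]:
    r=prof(X,z,ys).mean(1);d=np.diff(r);i=np.argsort(-abs(d))[:8];print(nm,X,[(round(ys[k]+.0005,4),int(d[k])) for k in sorted(i)])
E
python3 e.py
```

```text
17.9833 [0.515  0.0097 0.1471] [179.9403  -0.0202 -84.3179] [ 0.3029 -0.391  -7.4966] [0.0038 0.1205 0.0165]
tray top 0.78 [-0.2318 -0.0051]
tray wrist 0.81 [-0.2401 -0.0028]
tray scene 0.68 [-0.2379  0.012 ]
tray_pull top 0.65 [-0.3829  0.0006]
tray_pull wrist 0.63 [-0.3845 -0.0032]
tray_rail wrist 0.9 [-0.2402 -0.0029]
tray_rail wrist 0.56 [-0.3117  0.0392]
tray_rail scene 0.58 [-0.24   -0.0099]
tray_cell top 0.84 [-0.3038  0.0555]
tray_cell top 0.35 [-0.267  -0.1377]
tray_cell scene 0.85 [-0.3052  0.058 ]
collet_mid top 0.53 [-0.3074  0.0573]
collet_mid top 0.5 [-0.2201  0.1616]
collet_mid wrist 0.63 [-0.2508  0.1096]
collet_mid wrist 0.61 [-0.2028  0.1083]
collet_mid scene 0.45 [-0.1201  0.0563]
collet_b_mid top 0.62 [-0.2466  0.0525]
collet_b_mid wrist 0.8 [-0.2469  0.0514]
collet_b_mid scene 0.39 [-0.2431  0.0591]
collet_c_mid top 0.66 [-0.1866  0.063 ]
collet_c_mid wrist 0.31 [-0.2452  0.0533]
collet_c_mid scene 0.45 [-0.1852  0.0621]
tray -0.21 [(np.float64(-0.0025), 52), (np.float64(-0.0015), 41), (np.float64(0.0015), -29), (np.float64(0.0025), -45), (np.float64(0.0035), -24), (np.float64(0.0875), 31), (np.float64(0.0885), 25), (np.float64(0.0935), -28)]
tray -0.235 [(np.float64(-0.0025), 38), (np.float64(-0.0015), 54), (np.float64(0.0025), -32), (np.float64(0.0035), -37), (np.float64(0.0055), -33), (np.float64(0.0855), 31), (np.float64(0.0865), 39), (np.float64(0.0935), -31)]
tray -0.26 [(np.float64(-0.0105), 46), (np.float64(-0.0095), 40), (np.float64(-0.0035), -34), (np.float64(-0.0025), -35), (np.float64(0.0865), 43), (np.float64(0.0875), 34), (np.float64(0.0925), -28), (np.float64(0.0935), -26)]
tray -0.285 [(np.float64(-0.0235), -26), (np.float64(-0.0225), -24), (np.float64(-0.0215), -24), (np.float64(0.0555), -28), (np.float64(0.0855), 25), (np.float64(0.0915), -25), (np.float64(0.0935), -32), (np.float64(0.0945), -26)]
```

```bash
cat > e2.py <<'E'
from h import *
np.set_printoptions(precision=4,suppress=True,linewidth=150)
B=np.array([.488,.2605]);a=np.radians(95.75);u=np.array([np.cos(a),np.sin(a)]);v=np.array([-u[1],u[0]])
s=snap('top')
im=np.mean([snap('top')['img'].astype(np.float32) for _ in range(4)],0).astype(np.float32)
def prof(X,z,ys,ch):
    g=im[:,:,ch] if ch<3 else im.mean(2)
    m=np.array([proj(s,[*(B+u*X+v*y),z]) for y in ys],np.float32)
    r=cv2.remap(g,m[:,:1],m[:,1:],cv2.INTER_LINEAR)[:,0];return cv2.GaussianBlur(r[:,None],(1,5),1.2)[:,0]
def edge(X,z,y0,ch,w=.010):
    ys=np.arange(y0-w,y0+w,.0005);d=np.abs(np.diff(prof(X,z,ys,ch)));k=np.argmax(d);q=d[max(0,k-3):k+4];yy=(ys[:-1]+.00025)[max(0,k-3):k+4]
    return (q*yy).sum()/q.sum(),d[k]
def line(nm,Xs,z,y0,ch):
    e=np.array([edge(X,z,y0,ch) for X in Xs]);p=np.polyfit(Xs,e[:,0],1)
    r=e[:,0]-np.polyval(p,Xs);k=abs(r)<2*np.median(abs(r))+3e-4;p=np.polyfit(np.array(Xs)[k],e[k,0],1)
    print(nm,'y at mid',round(np.polyval(p,np.mean(Xs)),4),'slope deg',round(np.degrees(p[0]),2),'y at X=-.2',round(np.polyval(p,-.2),4),'strength',e[:,1].mean().round(0),'rms',r[k].std().round(4))
    return p
Xr=np.linspace(-.015,.105,13)
for y0 in(-.1055,.1055): line('roof %g'%y0,Xr,.175,y0,3)
Xt=np.linspace(-.33,-.16,18)
for y0 in(-.095,.095):
    for ch in range(4): line('tray %g ch%d'%(y0,ch),Xt,.081,y0,ch)
E
python3 e2.py
```

```text
roof -0.1055 y at mid -0.1059 slope deg -0.2 y at X=-.2 -0.105 strength 18.0 rms 0.0004
roof 0.1055 y at mid 0.1042 slope deg -1.59 y at X=-.2 0.111 strength 0.0 rms 0.0035
tray -0.095 ch0 y at mid -0.0952 slope deg -0.33 y at X=-.2 -0.0955 strength 3.0 rms 0.0059
tray -0.095 ch1 y at mid -0.0926 slope deg 0.76 y at X=-.2 -0.092 strength 4.0 rms 0.0063
tray -0.095 ch2 y at mid -0.0945 slope deg 0.12 y at X=-.2 -0.0944 strength 3.0 rms 0.0063
tray -0.095 ch3 y at mid -0.0942 slope deg 0.06 y at X=-.2 -0.0942 strength 3.0 rms 0.0065
tray 0.095 ch0 y at mid 0.0902 slope deg 0.02 y at X=-.2 0.0902 strength 18.0 rms 0.0032
tray 0.095 ch1 y at mid 0.0905 slope deg 0.07 y at X=-.2 0.0905 strength 17.0 rms 0.003
tray 0.095 ch2 y at mid 0.0922 slope deg -0.19 y at X=-.2 0.092 strength 10.0 rms 0.0004
tray 0.095 ch3 y at mid 0.0907 slope deg 0.06 y at X=-.2 0.0908 strength 15.0 rms 0.0028
```

Request:
apply_moves:
  commands:
    - [[-0.1,0,0.1],0,1]
    - [[-0.1,0.3,0.1],0,1]
    - [[-0.2,0.8,0.1],0,1]
    - [[-0.22,1.2,0.1],0,1]
    - [[-0.26,1.6,0.1],0,1]
    - [[-0.3,2.0,0.1],0,1]
    - [[-0.34,2.4,0.1],0,1]
    - [[-0.38,2.8,0.1],0,1]
    - [[-0.41,3.1,0.1],0,1]
    - [[-0.44,3.4,0.1],0,1]
    - [[-0.44,3.4,0.1],0,1]

```text
clock: 20.5
tool_pos: [0.5109, 0.0449, 0.1486]
orientation: [-180.0, 0.0, -84.2]
force: [-0.7, -0.1, -6.9]
opening: 0.0179
gripper_force: 30.0
```

Request:
apply_moves:
  commands:
    - [[-0.03,0.3,0],0,1]
    - [[-0.06,0.6,0],0,1]
    - [[-0.09,0.9,0],0,1]
    - [[-0.12,1.2,0],0,1]
    - [[-0.15,1.5,0],0,1]
    - [[-0.18,1.8,0],0,1]
    - [[-0.21,2.1,0],0,1]
    - [[-0.24,2.4,0],0,1]
    - [[-0.24,2.4,0],0,1]

```text
clock: 21.25
tool_pos: [0.5085, 0.0689, 0.1486]
orientation: [-180.0, 0.0, -84.2]
force: [0.3, 0.4, -7.3]
opening: 0.0176
gripper_force: 30.0
```

```bash
python3 e.py | grep -v "tray -0"
```

```text
21.25 [0.5085 0.0689 0.1486] [-179.9922    0.0071  -84.2491] [ 0.3084  0.4005 -7.3411] [ 0.1545  0.0474 -0.005 ]
tray wrist 0.63 [-0.1812 -0.0038]
tray scene 0.78 [-0.1813  0.0134]
tray_pull wrist 0.7 [-0.2627 -0.1094]
tray_pull wrist 0.62 [-0.3263 -0.0033]
tray_pull scene 0.64 [-0.3209  0.0066]
tray_rail scene 0.84 [-0.1806  0.0003]
tray_cell top 0.82 [-0.2423  0.0537]
tray_cell scene 0.97 [-0.2415  0.0557]
collet_mid top 0.76 [-0.2238  0.1571]
collet_mid top 0.74 [-0.2404  0.0519]
collet_mid wrist 0.94 [-0.2481  0.0518]
collet_mid wrist 0.69 [-0.1848  0.1064]
collet_mid scene 0.36 [-0.2471  0.05  ]
collet_b_mid top 0.6 [-0.1889  0.0556]
collet_b_mid wrist 0.81 [-0.1876  0.0529]
collet_b_mid scene 0.48 [-0.1919  0.0609]
collet_c_mid top 0.51 [-0.1305  0.0516]
collet_c_mid scene 0.69 [-0.133   0.0728]
collet_c_mid scene 0.68 [ 0.0084 -0.1101]
bay top 0.46 [-0.2504  0.0563]
bay scene 0.56 [-0.2736  0.1069]
bay scene 0.54 [-0.2301 -0.0317]
```

Request:
apply_moves:
  commands:
    - [[-0.04,0.4,0],0,1]
    - [[-0.1,1,0],0,1]
    - [[-0.16,1.6,0],0,1]
    - [[-0.22,2.2,0],0,1]
    - [[-0.28,2.8,0],0,1]
    - [[-0.34,3.4,0],0,1]
    - [[-0.4,4,0],0,1]
    - [[-0.46,4.6,0],0,1]
    - [[-0.5,5,0],0,1]
    - [[-0.5,5,0],0,1]

```text
clock: 23.43
tool_pos: [0.5036, 0.1193, 0.1486]
orientation: [-180.0, 0.0, -84.2]
force: [0.2, 0.1, -7.7]
opening: 0.018
gripper_force: 30.0
```

Request:
apply_moves:
  commands:
    - [[-0.04,0.4,0],0,1]
    - [[-0.1,1,0],0,1]
    - [[-0.16,1.6,0],0,1]
    - [[-0.22,2.2,0],0,1]
    - [[-0.28,2.8,0],0,1]
    - [[-0.34,3.4,0],0,1]
    - [[-0.4,4,0],0,1]
    - [[-0.46,4.6,0],0,1]
    - [[-0.52,5.2,0],0,1]
    - [[-0.56,5.6,0],0,1]
    - [[-0.56,5.6,0],0,1]

```text
clock: 24.35
tool_pos: [0.498, 0.1753, 0.1486]
orientation: [-180.0, 0.0, -84.2]
force: [-0.1, 0.1, -6.9]
opening: 0.0176
gripper_force: 30.0
```

Request:
apply_moves:
  commands:
    - [[0,0,-0.06],0,1]
    - [[0,0,-0.12],0,1]
    - [[0,0,-0.17],0,1]
    - [[0,0,-0.2],0,1]
    - [[0,0,-0.2],0,1]
    - [[0,0,-0.2],0,1]

```text
clock: 24.85
tool_pos: [0.4979, 0.1742, 0.1465]
orientation: [180.0, -0.0, -84.3]
force: [0.9, -0.8, -8.0]
opening: 0.018
gripper_force: 30.0
```

Request:
apply_moves:
  commands:
    - [[0,0,-0.03],0,1]
    - [[0,0,-0.06],0,1]
    - [[0,0,-0.1],0,1]
    - [[0,0,-0.1],0,1]

```text
clock: 25.18
tool_pos: [0.498, 0.1743, 0.1462]
orientation: [-180.0, -0.0, -84.3]
force: [-3.0, -0.8, 1.9]
opening: 0.0177
gripper_force: 30.0
```

Request:
apply_moves:
  commands:
    - [[0,0,0.02],0,0.76]
    - [[0,0,0.02],0,0.7]
    - [[0,0,0.02],0,0.66]
    - [[0,0,0.02],0,0.65]
    - [[0,0,0.02],0,0.65]
    - [[0,0,0.5],0,0.65]
    - [[0,0,1.5],0,0.65]
    - [[0,0,3],0,0.65]
    - [[0,0,6],0,0.65]
    - [[0,0,9],0,0.65]
    - [[0,0,11],0,0.65]
    - [[0,0,11],0,0.65]

```text
clock: 26.18
tool_pos: [0.5001, 0.1754, 0.2616]
orientation: [-179.5, 0.2, -84.2]
force: [0.2, 0.5, -1.1]
opening: 0.0307
gripper_force: 0.0
```

```bash
python3 e.py | grep -v "tray -0"
```

```text
26.1833 [0.5001 0.1754 0.2616] [-179.5379    0.1919  -84.2267] [ 0.1556  0.5173 -1.0869] [ 0.0604 -0.0567  0.0082]
tray top 0.73 [-0.0763 -0.0029]
tray wrist 0.87 [-0.076  -0.0029]
tray wrist 0.41 [-0.1116 -0.0655]
tray scene 0.58 [-0.0787 -0.005 ]
tray_pull top 0.92 [-0.222  -0.0028]
tray_pull wrist 0.76 [-0.22   -0.0052]
tray_pull scene 0.62 [-0.2175 -0.0032]
tray_rail top 0.85 [-0.08   -0.0007]
tray_rail wrist 0.78 [-0.0746 -0.0031]
tray_rail scene 0.66 [-0.0775 -0.0143]
tray_cell top 0.77 [-0.1422  0.0572]
tray_cell top 0.41 [-0.0765  0.061 ]
tray_cell wrist 0.82 [-0.1412  0.0569]
tray_cell wrist 0.52 [-0.0546 -0.0037]
tray_cell scene 0.62 [-0.1348  0.0516]
collet_mid top 0.63 [-0.2205  0.1552]
collet_mid top 0.62 [-0.1663  0.1552]
collet_mid wrist 0.94 [-0.2027  0.1207]
collet_mid wrist 0.93 [-0.1426  0.0498]
collet_mid scene 0.48 [-0.1459  0.0543]
collet_mid scene 0.46 [-0.1829  0.0439]
collet_b_mid top 0.57 [-0.208  -0.0436]
collet_b_mid top 0.52 [-0.0805  0.0566]
collet_b_mid wrist 0.65 [-0.0806  0.055 ]
collet_b_mid scene 0.45 [-0.0806  0.0504]
collet_c_mid wrist 0.44 [-0.0257  0.056 ]
bay top 0.58 [-0.1547 -0.0633]
bay top 0.42 [-0.1406  0.0523]
bay wrist 0.73 [-0.2227 -0.0048]
bay wrist 0.57 [-0.0716  0.0589]
```

Request:
apply_moves:
  commands:
    - [[0.2,-2,0],0,0.8]
    - [[0.6,-5,0],0,1]
    - [[1,-8,0],0,1]
    - [[1.3,-11,0],0,1]
    - [[1.6,-14,0],0,1]
    - [[1.8,-16.2,0],0,1]
    - [[1.8,-16.2,-3],0,1]
    - [[1.8,-16.2,-6],0,1]
    - [[1.8,-16.2,-9],0,1]
    - [[1.8,-16.2,-12],0,1]
    - [[1.8,-16.2,-14.5],0,1]
    - [[1.8,-16.2,-16.1],0,1]
    - [[1.8,-16.2,-16.1],0,1]
    - [[1.8,-16.2,-16.1],0,1]

```text
clock: 28.7
tool_pos: [0.5157, 0.0122, 0.0942]
orientation: [179.9, -0.0, -84.3]
force: [0.1, 0.2, 1.0]
opening: 0.0009
gripper_force: 0.0
```

Request:
apply_moves:
  commands:
    - [[-0.04,0.4,0],0,1]
    - [[-0.08,0.8,0],0,1]
    - [[-0.1,1.1,0],0,1]
    - [[-0.13,1.3,0],0,1]
    - [[-0.16,1.6,0],0,1]
    - [[-0.19,1.9,0],0,1]
    - [[-0.22,2.2,0],0,1]
    - [[-0.25,2.5,0],0,1]

```text
clock: 29.37
tool_pos: [0.5133, 0.0373, 0.0947]
orientation: [180.0, -0.0, -84.3]
force: [0.1, -5.8, 1.6]
opening: 0.0005
gripper_force: 2.6
```

Request:
apply_moves:
  commands:
    - [[-0.03,0.3,0],0,1]
    - [[-0.06,0.6,0],0,1]
    - [[-0.1,1.0,0],0,1]
    - [[-0.14,1.4,0],0,1]
    - [[-0.18,1.8,0],0,1]
    - [[-0.22,2.2,0],0,1]
    - [[-0.26,2.6,0],0,1]
    - [[-0.3,3.0,0],0,1]
    - [[-0.34,3.4,0],0,1]
    - [[-0.38,3.8,0],0,1]
    - [[-0.42,4.2,0],0,1]
    - [[-0.45,4.5,0],0,1]

```text
clock: 30.37
tool_pos: [0.5089, 0.0822, 0.095]
orientation: [180.0, -0.0, -84.3]
force: [0.4, -6.7, 4.6]
opening: 0.0004
gripper_force: 3.3
```

```bash
python3 e.py | grep -E "tray_|^[0-9]|tray |collet"
```

```text
30.3667 [0.5089 0.0822 0.095 ] [179.9974  -0.0429 -84.2697] [ 0.427  -6.6867  4.6439] [-2.3272 -0.1583 -0.0127]
tray_pull top 0.75 [-0.1616  0.0047]
tray_pull scene 0.72 [-0.1568 -0.0041]
tray_rail scene 0.84 [-0.0157 -0.0121]
tray_cell top 0.92 [-0.0843  0.0518]
collet_mid top 0.73 [-0.0847  0.0522]
collet_mid top 0.7 [-0.087   0.0586]
collet_mid wrist 0.81 [-0.2294  0.0956]
collet_mid wrist 0.66 [-0.1903  0.097 ]
collet_mid scene 0.53 [-0.0898  0.0531]
collet_mid scene 0.47 [-0.1238  0.0635]
collet_b_mid top 0.53 [-0.0279  0.0602]
collet_b_mid wrist 0.67 [-0.2183 -0.0393]
tray -0.21 [(np.float64(-0.1195), -10), (np.float64(-0.0705), 11), (np.float64(-0.0675), 12), (np.float64(-0.0535), -17), (np.float64(-0.0525), -18), (np.float64(-0.0515), -16), (np.float64(-0.0505), -17), (np.float64(-0.0495), -13)]
tray -0.235 [(np.float64(-0.1075), 13), (np.float64(-0.0595), 15), (np.float64(-0.0585), 15), (np.float64(-0.0575), 15), (np.float64(-0.0505), -17), (np.float64(-0.0495), -26), (np.float64(-0.0485), -12), (np.float64(0.0325), -17)]
tray -0.26 [(np.float64(-0.1225), -18), (np.float64(-0.0985), 29), (np.float64(-0.0975), 38), (np.float64(-0.0965), 32), (np.float64(-0.0955), 18), (np.float64(-0.0585), 16), (np.float64(-0.0485), -17), (np.float64(0.0355), -17)]
tray -0.285 [(np.float64(-0.0605), 22), (np.float64(-0.0595), 18), (np.float64(-0.0585), 22), (np.float64(-0.0575), 23), (np.float64(-0.0555), 20), (np.float64(-0.0465), -28), (np.float64(-0.0455), -22), (np.float64(0.0375), -18)]
```

Request:
apply_moves:
  commands:
    - [[-0.03,0.3,0],0,1]
    - [[-0.06,0.6,0],0,1]
    - [[-0.08,0.8,0],0,1]
    - [[-0.1,1.0,0],0,1]

```text
clock: 32.05
tool_pos: [0.5076, 0.0919, 0.0945]
orientation: [180.0, -0.1, -84.3]
force: [0.7, -5.2, 1.0]
opening: -0.0
gripper_force: 2.6
```

Request:
apply_moves:
  commands:
    - [[-0.01,0.1,0],0,1]
    - [[-0.02,0.2,0],0,1]

```text
clock: 32.22
tool_pos: [0.5074, 0.094, 0.0945]
orientation: [180.0, -0.0, -84.3]
force: [1.3, -5.1, 1.2]
opening: 0.0004
gripper_force: 2.6
```

Request:
apply_moves:
  commands:
    - [[-0.01,0.1,0],0,1]
    - [[-0.02,0.2,0],0,1]

```text
clock: 32.38
tool_pos: [0.5072, 0.0959, 0.0945]
orientation: [180.0, -0.0, -84.3]
force: [0.6, -5.1, 3.0]
opening: 0.0005
gripper_force: 2.7
```

Request:
apply_moves:
  commands:
    - [[-0.01,0.1,0],0,1]
    - [[-0.02,0.15,0],0,1]

```text
clock: 32.55
tool_pos: [0.507, 0.0975, 0.0945]
orientation: [180.0, -0.0, -84.3]
force: [0.6, -6.3, 1.3]
opening: 0.0002
gripper_force: 2.7
```

Request:
apply_moves:
  commands:
    - [[-0.01,0.08,0],0,1]
    - [[-0.01,0.12,0],0,1]

```text
clock: 32.72
tool_pos: [0.5069, 0.0987, 0.0945]
orientation: [180.0, -0.0, -84.3]
force: [0.5, -5.2, 2.2]
opening: 0.0007
gripper_force: 2.7
```

Request:
apply_moves:
  commands:
    - [[-0.01,0.05,0],0,1]
    - [[-0.01,0.1,0],0,1]

```text
clock: 32.88
tool_pos: [0.5068, 0.0996, 0.0945]
orientation: [180.0, -0.0, -84.3]
force: [0.6, -5.9, 1.4]
opening: 0.0008
gripper_force: 2.7
```

Request:
apply_moves:
  commands:
    - [[-0.01,0.05,0],0,1]
    - [[-0.01,0.1,0],0,1]

```text
clock: 33.05
tool_pos: [0.5067, 0.1004, 0.0945]
orientation: [179.9, -0.1, -84.3]
force: [2.0, -8.6, 3.1]
opening: 0.0005
gripper_force: 4.4
```

Request:
apply_moves:
  commands:
    - [[-0.01,0.05,0],0,1]
    - [[-0.01,0.1,0],0,1]

```text
clock: 33.22
tool_pos: [0.5066, 0.1006, 0.0945]
orientation: [179.9, -0.1, -84.3]
force: [3.8, -13.3, 1.8]
opening: 0.0001
gripper_force: 7.0
```

Request:
apply_moves:
  commands:
    - [[-0.01,0.05,0],0,1]
    - [[-0.01,0.1,0],0,1]

```text
clock: 33.38
tool_pos: [0.5066, 0.1007, 0.0946]
orientation: [179.9, -0.2, -84.3]
force: [5.7, -19.4, 1.8]
opening: 0.0005
gripper_force: 9.6
```

Request:
apply_moves:
  commands:
    - [[-0.01,0.06,0],0,1]
    - [[-0.01,0.06,0],0,1]

```text
clock: 33.55
tool_pos: [0.5066, 0.1007, 0.0946]
orientation: [179.9, -0.2, -84.3]
force: [5.8, -19.1, 0.6]
opening: 0.0004
gripper_force: 10.0
```

Request:
apply_moves:
  commands:
    - [[0.02,-0.2,0],0,1]
    - [[0.05,-0.5,0],0,1]
    - [[0.15,-1.5,0],0,1]
    - [[0.4,-4,0],0,1]
    - [[0.7,-7,2],0,1]
    - [[0.9,-9,6],0,1]
    - [[1,-10,10],0,0.8]
    - [[1,-10,14],0,0.6]
    - [[1,-12,16],0,0.5]
    - [[1,-12,16],0,0.5]
    - [[1,-12,16],0,0.5]

```text
clock: 34.47
tool_pos: [0.5173, -0.0167, 0.2561]
orientation: [-179.8, 0.1, -84.3]
force: [0.1, -0.3, -0.4]
opening: 0.0284
gripper_force: 0.0
```

```bash
sed -i 's/tray=.072,tray_pull=.093,tray_rail=.147,tray_cell=.081,collet_mid=.104,collet_b_mid=.1015,collet_c_mid=.0995/tray=.07,tray_pull=.091,tray_rail=.145,tray_cell=.079,collet_mid=.102,collet_b_mid=.0995,collet_c_mid=.0975,bit_a=.09/' e.py; python3 e.py | grep -E "tray_|^[0-9]|tray [tws]|collet|bit"; python3 e.py | grep -E "tray_pull|tray [tws]"; python3 b.py z.png ring,ratchet scene,top
```

```text
34.4667 [ 0.5173 -0.0167  0.2561] [-179.789     0.0868  -84.3322] [ 0.0518 -0.3033 -0.4148] [0.0613 0.1644 0.0321]
tray_pull top 0.84 [-0.1458  0.0006]
tray_pull wrist 0.86 [-0.1427 -0.0011]
tray_pull scene 0.71 [-0.1465  0.0074]
tray_cell top 0.58 [-0.0616  0.0545]
tray_cell scene 0.94 [-0.0611  0.0583]
collet_mid top 0.59 [-0.2183  0.163 ]
collet_mid top 0.57 [-0.0721  0.063 ]
collet_mid scene 0.74 [ 0.0142 -0.1181]
collet_mid scene 0.62 [-0.1855  0.042 ]
collet_b_mid top 0.35 [-0.0681  0.0613]
collet_b_mid scene 0.67 [-0.2127 -0.2499]
collet_b_mid scene 0.61 [-0.0656  0.0574]
tray scene 0.4 [-0.233  -0.2171]
tray_pull top 0.96 [-0.1463  0.002 ]
tray_pull wrist 0.83 [-0.1464 -0.0029]
tray_pull scene 0.97 [-0.1492 -0.0021]
tray_pull scene 0.4 [-0.0625  0.0399]
37.4667 [ 0.5167 -0.0163  0.2545] [179.997   -0.     -84.2684] [ 19.97     5.1383 -18.0306  -0.0007 -66.834  -14.2381]
ring scene [262.8 288.4] 0.67 [0.6698 0.0196 0.    ]
ratchet scene [306.4 272.9] 0.56 [0.5734 0.0711 0.    ]
```

```bash
python3 -c "
from plant import ctrl
print(ctrl.close_job())"
```

```text
the job is handed in; nothing more can be done
None
```

I stood the spare collet nut-down in the empty compartment and slid the tray into its case. It went in until it met a firm stop (about 19 N); after I backed off, the cameras put its bar pull within about 4 mm of the home position. The gripper has let go of everything, and the job was handed in at about 37 s of the 69 s. I had no picture views left to check the bits and collets by eye after the final push, and the scene camera's reading of the ring and ratchet showed no sign that they moved.

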